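# Shut the terminal housing and hold the field probe over it

### The arm

A 6-joint arm with a two-finger parallel gripper is mounted at the origin on a cart in front of the work surface, level with it; the furniture and walls round the work are solid. World frame = base frame: x ahead of the robot, y to its left, z up, the work surface at z = 0. Lengths are in m, angles in rad, forces in N, time in s.
With the tool pointing down it reaches from about 0.275 to 1 m from the base axis. Payload 8.4 kg.
Tool frame: the origin (TCP) lies between the finger pads; the fingertips stand 17 mm ahead of it and the grasp point (between the pads) lies 2 mm behind it (ctrl.tip_reach is the distance from the TCP to the fingertips, in m); z points along the fingers, y is the direction in which the jaws open and shut (so a half turn about z gives the same grasp; the last joint's range is limited). The gripper opens to 85 mm and grips with 20 to 120 N. Pads are 22 mm wide; open, the fingers measure 114 mm over their backs; the gripper's body (76 mm by 85 mm) begins 54 mm behind the grasp point. The pads swing forward as they close: fully open they stand 13 mm farther back than shut.
Start: joints at [-1.177, 0.353, 1.633, -0, 1.155, -0.002], TCP at [0.241, -0.577, 0.248] pointing down, gripper open.
Joint ranges: [-2.63, 2.63], [-0.92, 2.1], [0.06, 2.66], [-1.3, 4.44], [0, 2.69], [-3.02, 3.02]. Speed limits (rad/s): [2.22, 2.22, 2.79, 3.14, 3.14, 3.14].

### API

Orientations are given as a rotation vector (axis times angle).
In Python, from station import ctrl gives the robot as it stands.
- The arm moves only by the tool send_rows, never from a script. Its argument "increments" is one flat list of numbers, 6 for each row, row after row: the shift along the tool's x, y, z in m, then the turn, a rotation vector about the tool's x, y, z in rad. A call has 1 to 8 rows; each row shifts and turns the commanded pose from where the row before left it, along the tool's axes as they then stand; what a row does not reach is not made up. A row lasts 1/12 s, in which the tool goes at most 41.7 mm and 7.16 degrees, less where a joint would pass 70% of its speed; a pose out of reach is approached as far as the arm can. A call is refused whole if a number of a shift passes 0.0417 or a number of a turn 0.125, either way. A call with a gripper value outside its range is refused whole. "grip" is the gripper's target within -1 to 1 (shut at 1, half-way at 0, fully open at -1), set as the call begins (left out, the last holds). The fingers move at their own pace and stop on an object; "force" is the grip in N (left out, the last holds). Time passes only in rows, so rows that do not move let the fingers close. It gives the time, the measured TCP pose, the force and the opening at its end, in the units of the state.
- ctrl.read_state(): the state, without advancing time (a new reading comes with each control period).
- ctrl.get_image(name): name is "side" or "top" or "wrist"; returns a dict with "image" (400x640x3 uint8, red, green, blue), "mtx" (3x3 intrinsics, pixels), "k1" (the pictures are not rectified: a ray, as slopes to the right and down, at radius r is drawn at 1 + k1 r^2 times it, then the intrinsics apply), "R" (3x3) and "t" (3): a world point X has camera coordinates R X + t. Camera axes: x right, y down, z forward; pixel columns grow to the right and rows downward; lengths in m; the calibration is good to about 2 mm. A picture is of the moment at which its call begins. There is no depth.
- ctrl.close_job(): hands the job in, once; it reports no verdict.
The state is a dict: "t": time; "qpos": joint angles; "joint_vel": joint speeds; "joint_torque": joint torques, N m; "eef_pos": TCP position; "ee_rot": TCP orientation; "wrist_force": force on the tool from outside, world axes, zero at the start; "torque": the same for the moment, N m; "opening": opening from 0.0 (shut) to 1.0 (fully open).
Only numpy, scipy, OpenCV 4.12 (cv2) and the standard library are available. Lean on these libraries where they do the work, as an engineer would, in place of code of your own. Each camera call takes 0.05 s, during which the arm holds its last target.

### The job

The terminal housing is to be checked for stray field with its covers closed. Press both sprung covers down until their catches hold them fully shut by themselves; then draw the black probe out of its slanting stand, turn it level, and finish while holding it there in the gripper, still, with its nose a hand's breadth above the middle of the closed housing and the probe touching neither housing nor stand. Leave the mug, the calliper and the relay where they are.

Things in the scene. Friction and masses are not known exactly. Their poses are not given: they have to be found in the camera images.
- housing: grey plastic terminal housing, fixed to the bench: 90 (x) by 140 (y) by 50 mm high when shut, with 4 small screw feet (out to x = +-61, 7 mm high) and two cable glands on its back (out to x = +61 mm). Origin: centre of its underside; z up, y along its long side, the hinges of both covers along its far (+x) top edge
- housing_mid (a point): middle of the housing's top with the covers shut, 50 mm above the bench (between the two covers)
- cover_left (a joint): hinge angle of the cover on the +y half: 0 shut, about 0.65 rad as it stands open. Grey plate 94 (x) by 66 (y) by 4 mm, hinge axis 45 mm behind the housing's centre, 48 mm up; a weak spring lifts it (under 2 N at the free edge). Pressing down, a detent resists from 0.12 rad (about 5 N at the free edge); below 0.04 rad it pulls the cover down and holds it at 0
- cover_right (a joint): the same for the cover on the housing's -y half
- cover_left_press (a point): point to press on the left cover: middle of its width on the upper (outer) face, 65 mm from the hinge axis, 30 mm from the free edge; moves with the cover. Its axes are the cover's: x from free edge to hinge, z out of the upper face. Shut, it is 50 mm above the bench
- cover_right_press (a point): the same for the right cover
- stand: probe stand fixed to the bench: dark steel base 110 (x) by 60 (y) by 8 mm, aluminium sleeve leaning 45 degrees to its -x side, 40 mm wide (y) and 36 mm deep outside. It takes the lower 60 mm of the probe with 2 mm play a side; the probe comes out along (-0.707, 0, 0.707) in the stand's frame. Mouth's upper edge 94 mm up, at x = -4 mm. Origin: centre of the base's underside
- probe: black clamp probe, bar 154 long, 30 wide, 26 mm thick, about 0.19 kg, standing nose down in the sleeve. Origin: mid-length on its underside; +y from nose to butt, x across the width, z out of the top face. Body from y = -58 to +77, thinner nose to y = -77 mm; centre of mass near y = +10, z = 13. In the stand its x is level and +y points up and to the stand's -x at 45 degrees
- probe_grip (a point): point in the middle of the probe's section at y = +33 mm, z = 13 mm, where it can be gripped across the 30 mm width from straight above; about 102 mm above the bench as it stands
- probe_nose (a point): tip of the probe's nose, y = -77 mm, z = 13 mm in the probe's frame
- mug: green mug, 86 by 118 by 96 mm high; bystander, origin at the centre of its underside
- calliper: calliper lying flat, 70 by 200 by 16 mm; bystander, origin at the centre of its underside
- relay_cube: small upright relay, 22 by 29 by 38 mm high; bystander, origin at the centre of its underside

How it is judged:
On the way, in this order (a step that is already met when the one before it is completed fails the run):
1. both covers are shut and stay so with nothing pressing them, the probe still in its stand (value of joint each of cover_left, cover_right below 0.03 rad and contact force between housing and the fingers below 0.3 N and distance of probe from where it was at the start of the episode below 0.03 m), for 0.3 s.
2. the probe is drawn clear of its stand and carried by the fingers (distance of probe from where it was at the start of the episode above 0.07 m and contact force between probe and stand below 0.1 N and contact force between probe and the fingers above 1 N and height (world z) of probe above 0.1 m), for 0.1 s.
At the end, for the whole second after the job is handed in: Both covers shut (under 0.03 rad); the probe held still by the fingers alone, touching neither housing nor stand nor mug, its length level within 0.2 rad, its nose within 40 mm sideways of the housing's middle and 50 to 170 mm above the covers (value of joint each of cover_left, cover_right below 0.03 rad and angle between probe's own y axis and vertical between 1.37 and 1.77 rad and horizontal distance between probe_nose and housing_mid below 0.04 m and z of probe_nose in the frame of housing_mid between 0.05 and 0.17 m and contact force between probe and the fingers above 1 N and contact force between probe and housing below 0.1 N and contact force between probe and stand below 0.1 N and contact force between probe and mug below 0.1 N and linear speed of probe below 0.02 m/s and angular speed of probe below 0.15 rad/s); the arm keeps its last pose, push and grip.
It fails at once if the mug, the calliper or the relay is shifted by more than 30 mm (distance of any of mug, calliper, relay_cube from where it was at the start of the episode above 0.03 m).
It also fails if it takes over 54 s, if anything falls off the work surface, if the arm or the gripper's body presses on something with over 40 N, if the wrist force passes 120 N, or if a joint passes its speed limit or range.

## Working session

There is one attempt and no reset: what is moved stays moved. The work goes in short steps, Python scripts to look and compute and a tool call to move; the robot and the scene stay as the last step left them, time stands still between calls to the robot, and variables do not carry over. Pictures are saved under pics/ and viewed, and the job is handed in when it is done.

Besides the shell and the picture viewer there is one more tool, called after "Emit:" as a command line: name --argument value ..., lists and objects as JSON in quotes. send_rows: Moves the arm, as the interface text tells. Its arguments: {"type":"object","properties":{"increments":{"type":"array"},"grip":{"type":"number"},"force":{"type":"number"}},"required":["increments"]}

```bash
mkdir -p pics; ls
cat > h.py <<'E'
import numpy as np,cv2
from station import ctrl
from scipy.spatial.transform import Rotation as Rn
def ray(im,u,v):
    K=im["mtx"];x=np.array([(u-K[0,2])/K[0,0],(v-K[1,2])/K[1,1]])
    s=x.copy()
    for _ in range(30): s=x/(1+im["k1"]*(s@s))
    R=np.array(im["R"]);t=np.array(im["t"])
    return -R.T@t, R.T@np.array([s[0],s[1],1.])
def onz(im,u,v,z):
    o,d=ray(im,u,v); return o+d*(z-o[2])/d[2]
def proj(im,X):
    c=np.array(im["R"])@np.array(X)+np.array(im["t"]);s=c[:2]/c[2];s=s*(1+im["k1"]*(s@s));K=im["mtx"]
    return np.array([K[0,0]*s[0]+K[0,2],K[1,1]*s[1]+K[1,2]])
def tri(a,b):
    A=np.zeros((3,3));B=np.zeros(3)
    for o,d in (a,b):
        d=d/np.linalg.norm(d);P=np.eye(3)-np.outer(d,d);A+=P;B+=P@o
    return np.linalg.solve(A,B)
def snap(n,tag):
    im=ctrl.get_image(n);cv2.imwrite(f"pics/{tag}_{n}.png",im["image"][:,:,::-1]);
    import pickle;pickle.dump(im,open(f"pics/{tag}_{n}.pkl","wb"));return im
def ld(n,tag):
    import pickle;return pickle.load(open(f"pics/{tag}_{n}.pkl","rb"))
E
python3 - <<'E'
from h import *
for n in("top","side","wrist"):
    im=snap(n,"a"); print(n,im["mtx"][0,0],im["k1"],-np.array(im["R"]).T@im["t"],np.array(im["R"])[2])
print(ctrl.read_state())
E
```

```text
pics
top 472.5670767718119 -0.10839303137031128 [0.47772037 0.08596754 0.98126456] [ 0.10020031  0.01943924 -0.99477737]
side 410.1864582689277 -0.06383746413022753 [1.25508285 0.04442324 0.57387541] [-0.81168783  0.05923186 -0.58108041]
wrist 345.274613887254 -0.05188384908070935 [ 0.31349248 -0.54461722  0.37284743] [-0.28297014 -0.11704108 -0.95196076]
{'t': 0.15, 'qpos': array([-1.17744215e+00,  3.53480235e-01,  1.63395399e+00,  2.05507212e-05,
        1.15519399e+00, -2.38088912e-03]), 'joint_vel': array([ 0.00102865, -0.00165194, -0.00159743,  0.00139214,  0.00066563,
       -0.00057651]), 'joint_torque': array([-8.43447724e-04, -6.05636358e+01, -3.42337883e+01, -5.26812642e-05,
        6.17077894e-03,  4.66670269e-05]), 'eef_pos': array([ 0.24081604, -0.57637634,  0.24774363]), 'ee_rot': array([-3.07929687e+00, -6.17357696e-01,  2.86909374e-04]), 'wrist_force': array([-0.99121305,  0.0765616 ,  0.0324389 ]), 'torque': array([ 0.01952566, -0.00466992, -0.04099666]), 'opening': 0.9982826663874342}
```

View pics/a_top.png

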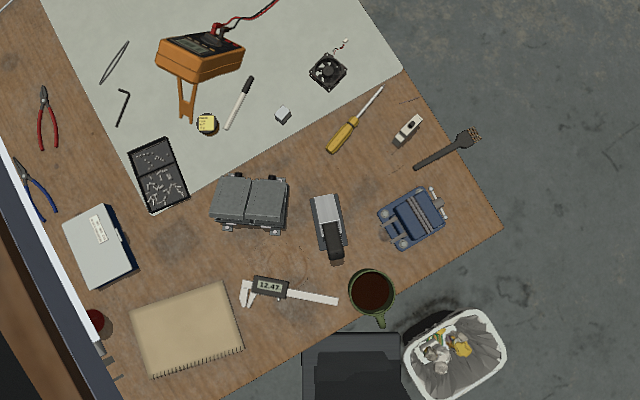

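View pics/a_side.png

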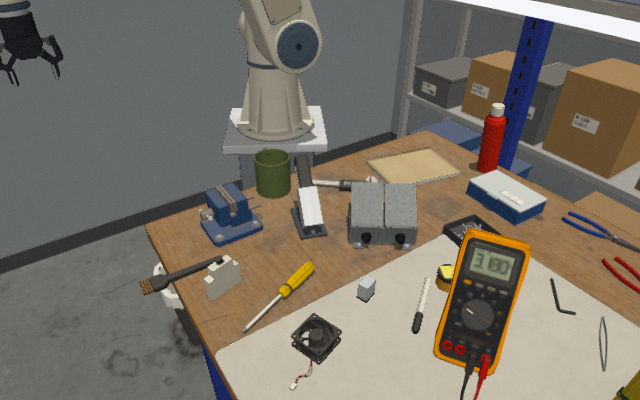

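View pics/a_wrist.png

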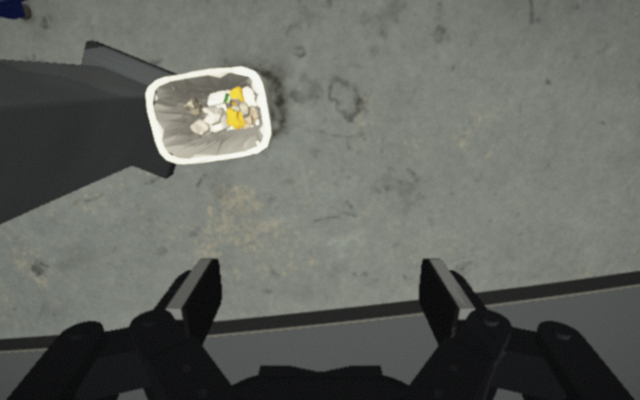

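Run:
```python
from h import *
a=ld("top","a")["image"][160:340,180:450,::-1];b=ld("side","a")["image"][130:260,230:440,::-1]
cv2.imwrite("pics/z1.png",cv2.resize(a,(800,533),interpolation=cv2.INTER_CUBIC))
cv2.imwrite("pics/z2.png",cv2.resize(b,(800,495),interpolation=cv2.INTER_CUBIC))
```

```text
(no output)
```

View pics/z1.png

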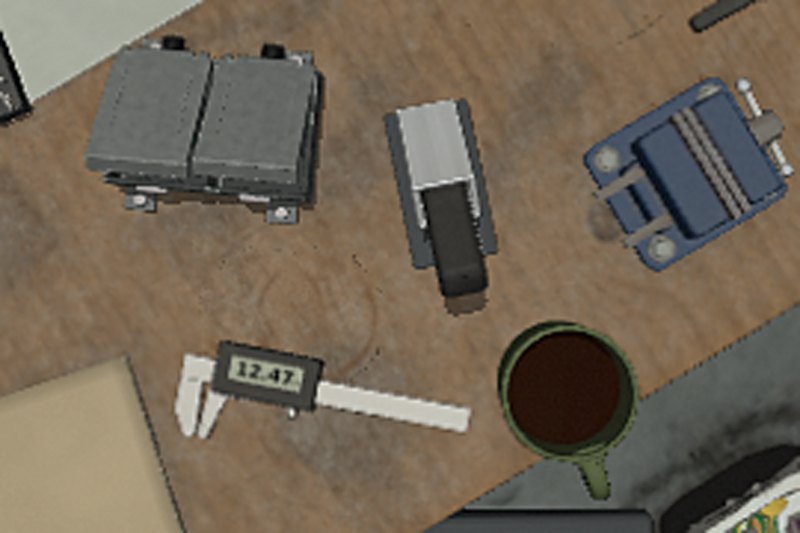

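View pics/z2.png

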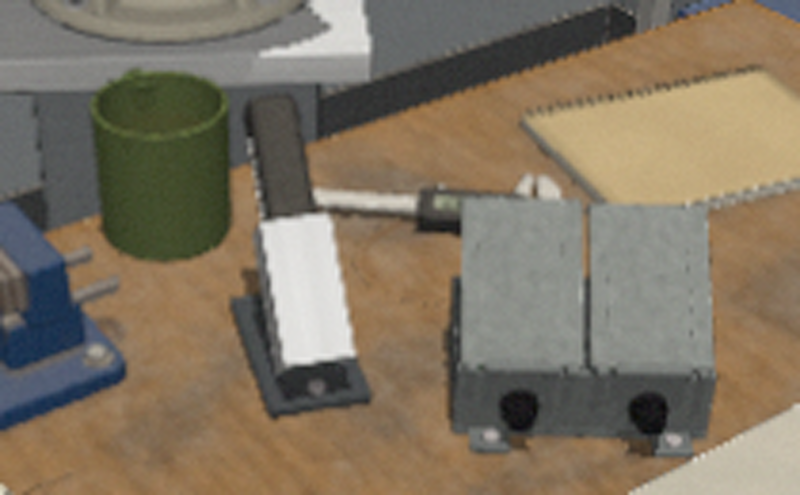

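Run:
```python
from h import *
T=ld("top","a");S=ld("side","a")
tp=lambda u,v:(180+u/2.963,160+v/2.963)
sp=lambda u,v:(230+u/3.81,130+v/3.81)
print("hinge top",[onz(T,*tp(*p),.05).round(4)[:2] for p in((125,47),(212,54),(217,56),(315,67))])
print("hinge side",[onz(S,*sp(*p),.05).round(4)[:2] for p in((712,373),(597,372),(585,372),(463,367))])
fr=[((86,165),(708,208)),((190,177),(590,205)),((194,178),(581,202)),((302,183),(463,200))]
for a,b in fr: print("free",tri(ray(T,*tp(*a)),ray(S,*sp(*b))).round(4))
print("hinge tri",[tri(ray(T,*tp(*a)),ray(S,*sp(*b))).round(4) for a,b in [((125,47),(712,373)),((315,67),(463,367))]])
c=np.array([onz(T,*tp(*p),.008)[:2] for p in((385,115),(463,97),(495,248),(412,268))]);print("stand",c.round(4),c.mean(0),np.linalg.norm(np.diff(c,axis=0),axis=1))
d=(c[0]+c[1]-c[2]-c[3]);print("yaw",np.arctan2(d[1],d[0]))
print("probe butt top corners",[tri(ray(T,*tp(*a)),ray(S,*sp(*b))).round(4) for a,b in [((441,285),(295,97)),((486,282),(249,103))]])
print("mouth top",[tri(ray(T,*tp(*a)),ray(S,*sp(*b))).round(4) for a,b in [((414,190),(326,212)),((470,179),(260,224))]])
print("mug",onz(T,*tp(567,387),.096))
print("cal",[onz(T,*tp(*p),.01).round(3) for p in((470,420),(185,355),(190,438))])
print("feet",[onz(T,*tp(*p),.007).round(3) for p in((141,209),(283,221))])
```

```text
hinge top [array([0.626 , 0.2928]), array([0.6203, 0.2333]), array([0.6189, 0.2299]), array([0.6104, 0.1636])]
hinge side [array([0.6267, 0.2962]), array([0.6218, 0.2349]), array([0.6213, 0.2285]), array([0.6128, 0.1642])]
free [0.5428 0.3079 0.0995]
free [0.5345 0.2419 0.0988]
free [0.5336 0.2379 0.1004]
free [0.5297 0.1705 0.1019]
hinge tri [array([0.6265, 0.2946, 0.0496]), array([0.6107, 0.1642, 0.0482])]
stand [[0.5818 0.1182]
 [0.5937 0.0635]
 [0.4882 0.0429]
 [0.475  0.1005]] [0.53468635 0.08127308] [0.05599939 0.10755084 0.05911785]
yaw 0.1782676243488965
probe butt top corners [array([0.465 , 0.0822, 0.1346]), array([0.4665, 0.0553, 0.1324])]
mouth top [array([0.5245, 0.0972, 0.0938]), array([0.5312, 0.0607, 0.0916])]
mug [0.39980595 0.00308356 0.096     ]
cal [array([0.371, 0.062, 0.01 ]), array([0.416, 0.258, 0.01 ]), array([0.359, 0.255, 0.01 ])]
feet [array([0.518, 0.29 , 0.007]), array([0.509, 0.19 , 0.007])]
```

Emit:
send_rows --increments '[0.027,-0.028,0,0,0,0,0.027,-0.028,0,0,0,0,0.027,-0.028,0,0,0,0,0.027,-0.028,0,0,0,0,0.027,-0.028,0,0,0,0,0.027,-0.028,0,0,0,0,0.027,-0.028,0,0,0,0,0.027,-0.028,0,0,0,0]' --grip 1

```text
t: 0.82
eef_pos: [0.354, -0.2849, 0.2482]
ee_rot: [3.08, 0.617, 0.0]
wrist_force: [0.2, 0.7, -0.5]
opening: 0.001
```

Emit:
send_rows --increments '[0.027,-0.028,0,0,0,0,0.027,-0.028,0,0,0,0,0.027,-0.028,0,0,0,0,0.027,-0.028,0,0,0,0,0.027,-0.028,0,0,0,0,0.027,-0.028,0,0,0,0,0.027,-0.028,0,0,0,0,0.027,-0.028,0,0,0,0]'

```text
t: 1.48
eef_pos: [0.467, 0.0053, 0.2484]
ee_rot: [3.08, 0.618, 0.0]
wrist_force: [2.1, -0.2, 0.2]
opening: 0.004
```

```bash
cat >> h.py <<'E'
def go(target,yaw=None):
    s=ctrl.read_state();R=Rn.from_rotvec(s["ee_rot"]).as_matrix()
    print("t",s["t"],"pos",s["eef_pos"].round(4),"F",s["wrist_force"].round(1),"op",round(s["opening"],3),"q",s["qpos"].round(3))
    open("poses.txt","a").write(" ".join(map(str,[*s["qpos"],*s["eef_pos"],*s["ee_rot"]]))+"\n")
    print("xaxis yaw",np.arctan2(R[1,0],R[0,0]).round(4),"z",R[:,2].round(3))
    if target is not None: print("tool delta",(R.T@(np.array(target)-s["eef_pos"])).round(4))
E
python3 -c "
from h import *
go((.548,.201,.16))"
```

```text
t 1.4833 pos [0.467  0.0053 0.2484] F [ 2.1 -0.2  0.2] op 0.004 q [ 0.008  0.104  1.959 -0.     1.079  1.183]
xaxis yaw 0.396 z [ 0. -0. -1.]
tool delta [ 0.1502 -0.1494  0.0884]
```

Emit:
send_rows --increments '[0.025,-0.025,0.01,0,0,0,0.025,-0.025,0.01,0,0,0,0.025,-0.025,0.015,0,0,0,0.025,-0.025,0.015,0,0,0,0.025,-0.025,0.02,0,0,0,0.025,-0.025,0.018,0,0,0,0,0,0,0,0,0,0,0,0,0,0,0]'

```text
t: 2.15
eef_pos: [0.5468, 0.2008, 0.1585]
ee_rot: [3.079, 0.621, -0.005]
wrist_force: [-0.6, -0.5, 0.1]
opening: 0.0
```

```bash
python3 -c "
from h import *
go((.548,.201,.067))
snap('side','b');snap('top','b');snap('wrist','b')
a=ld('side','b')['image'][100:280,200:460,::-1];b=ld('wrist','b')['image'][:,:,::-1]
cv2.imwrite('pics/b1.png',cv2.resize(np.hstack([cv2.resize(a,(578,400)),b[:,:]]),(790,260)))
"
```

```text
t 2.15 pos [0.5468 0.2008 0.1585] F [-0.6 -0.5  0.1] op 0.0 q [ 0.349  0.389  1.803 -0.     0.952  1.522]
xaxis yaw 0.3983 z [-0.003 -0.001 -1.   ]
tool delta [0.0015 0.0003 0.0915]
```

View pics/b1.png

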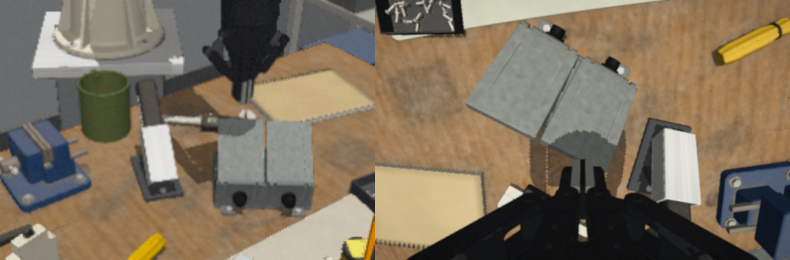

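The fingers stand over the right cover: the tips are at about (245,95) in the side half and (583,165) in the wrist half, both on that cover's centre line. Descending.

Emit:
send_rows --increments '[0.0015,0,0.02,0,0,0,0,0,0.02,0,0,0,0,0,0.01,0,0,0,0,0,0.01,0,0,0,0,0,0.01,0,0,0,0,0,0.01,0,0,0,0,0,0.005,0,0,0,0,0,0,0,0,0]'

```text
t: 2.97
eef_pos: [0.5484, 0.1999, 0.0745]
ee_rot: [3.08, 0.617, -0.002]
wrist_force: [-0.0, 0.6, -0.5]
opening: 0.003
```

Emit:
send_rows --increments '[0,0,0.003,0,0,0,0,0,0.003,0,0,0,0,0,0,0,0,0]'

```text
t: 3.22
eef_pos: [0.5486, 0.2001, 0.0694]
ee_rot: [-3.08, -0.618, 0.0]
wrist_force: [-0.1, -0.0, 0.5]
opening: 0.0
```

```bash
python3 -c "
from h import *
go((.548,.201,.067))"
```

```text
t 3.2167 pos [0.5486 0.2001 0.0694] F [-0.1 -0.   0.5] op 0.0 q [0.347 0.514 1.851 0.    0.777 1.522]
xaxis yaw 0.3959 z [-0. -0. -1.]
tool delta [-0.0002 -0.0011  0.0024]
```

Emit:
send_rows --increments '[0,0,0.002,0,0,0,0,0,0.002,0,0,0,0,0,0,0,0,0]'

```text
t: 3.47
eef_pos: [0.5489, 0.2002, 0.0664]
ee_rot: [-3.08, -0.618, -0.0]
wrist_force: [-6.6, -1.8, 16.3]
opening: 0.001
```

```bash
python3 -c "
from h import *
go((.548,.201,.067))
snap('side','c')
a=ld('side','c')['image'][130:260,300:460,::-1]
cv2.imwrite('pics/c1.png',cv2.resize(a,(640,520)))
"
```

```text
t 3.4667 pos [0.5489 0.2002 0.0664] F [-6.6 -1.8 16.3] op 0.001 q [0.347 0.519 1.852 0.    0.771 1.522]
xaxis yaw 0.3958 z [ 0.  0. -1.]
tool delta [-0.0005 -0.0011 -0.0006]
```

View pics/c1.png

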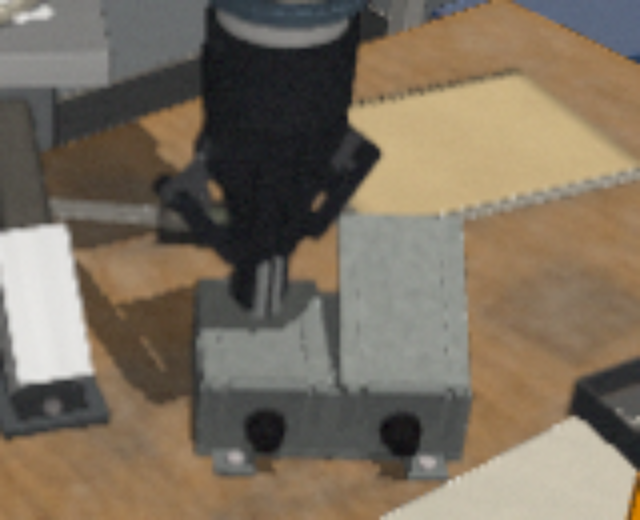

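The right cover is flat under the tips (260,300), with 16 N on it. Next: press a little more, lift, and cross to the left cover.

Emit:
send_rows --increments '[0,0,0.002,0,0,0,0,0,0,0,0,0,0,0,-0.03,0,0,0,0,0,-0.035,0,0,0,0,0,-0.03,0,0,0,0.017,-0.031,0,0,0,0,0.017,-0.03,0,0,0,0,0,0,0,0,0,0]'

```text
t: 4.18
eef_pos: [0.5585, 0.2744, 0.1597]
ee_rot: [-3.077, -0.619, -0.008]
wrist_force: [0.6, -0.6, 0.5]
opening: -0.001
```

```bash
python3 -c "
from h import *
go((.5565,.270,.067))
snap('side','d')
a=ld('side','d')['image'][130:260,300:460,::-1]
cv2.imwrite('pics/d1.png',cv2.resize(a,(640,520)))
"
```

```text
t 4.1833 pos [0.5585 0.2744 0.1597] F [ 0.6 -0.6  0.5] op -0.001 q [0.454 0.439 1.72  0.002 0.977 1.626]
xaxis yaw 0.3972 z [ 0.004  0.004 -1.   ]
tool delta [-0.0041  0.0035  0.0926]
```

View pics/d1.png

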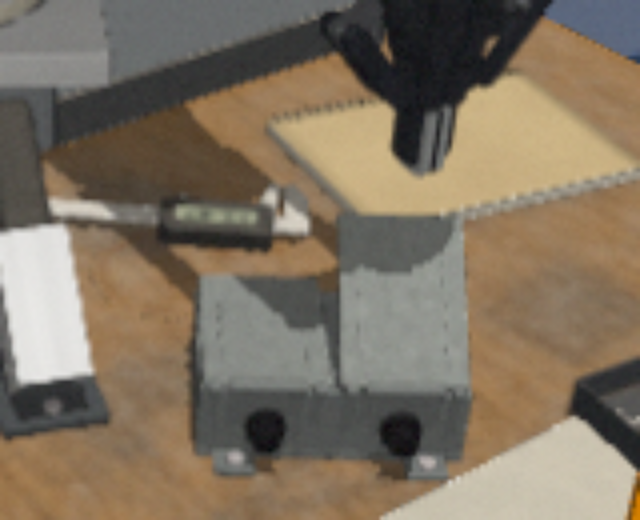

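The right cover stays shut by itself, lying flat at (265,330). Now the left one.

Emit:
send_rows --increments '[0,0,0.02,0,0,0,0,0,0.02,0,0,0,0,0,0.01,0,0,0,0,0,0.01,0,0,0,0,0,0.01,0,0,0,0,0,0.01,0,0,0,0,0,0.005,0,0,0,0,0,0.003,0,0,0]'

```text
t: 4.9
eef_pos: [0.5562, 0.2693, 0.0703]
ee_rot: [-3.08, -0.617, 0.002]
wrist_force: [-5.7, -1.5, 11.8]
opening: -0.002
```

Emit:
send_rows --increments '[0,0,0.003,0,0,0,0,0,0.003,0,0,0,0,0,0,0,0,0]'

```text
t: 5.15
eef_pos: [0.5563, 0.2694, 0.0662]
ee_rot: [-3.08, -0.617, 0.002]
wrist_force: [-9.4, -2.9, 22.4]
opening: -0.001
```

```bash
python3 -c "
from h import *
go((.5565,.270,.067))"
```

```text
t 5.15 pos [0.5563 0.2694 0.0662] F [-9.4 -2.9 22.4] op -0.001 q [0.448 0.559 1.774 0.    0.809 1.623]
xaxis yaw 0.3956 z [-0.001 -0.    -1.   ]
tool delta [ 0.0004 -0.0004 -0.0008]
```

Emit:
send_rows --increments '[0,0,0.002,0,0,0,0,0,0,0,0,0,0,0,-0.03,0,0,0,0,0,-0.04,0,0,0,0,0,-0.04,0,0,0,0,0,-0.04,0,0,0,0,0,0,0,0,0,0,0,0,0,0,0]'

```text
t: 5.82
eef_pos: [0.5584, 0.2701, 0.2153]
ee_rot: [-3.079, -0.617, -0.009]
wrist_force: [-0.2, 0.4, 0.3]
opening: 0.001
```

```bash
python3 -c "
from h import *
go((.48,.07,.2))
snap('side','e');snap('top','e')
a=ld('side','e')['image'][130:260,250:460,::-1];b=ld('top','e')['image'][160:290,210:420,::-1]
cv2.imwrite('pics/e1.png',cv2.resize(np.hstack([a,b]),(800,248)))
D=np.loadtxt('poses.txt');q=D[:,:6];r=np.hypot(D[:,6],D[:,7]);z=D[:,8]
print(q.round(3)); print(np.c_[r,z].round(4), (q[:,1]+q[:,2]+q[:,4]).round(3))
# down-pointing poses: fit a,L1,(L2,e) with z: h
n=len(r);A=[];B=[]
for i in range(n):
    s2,c2=np.sin(q[i,1]),np.cos(q[i,1]);f=q[i,1]+q[i,2];sf,cf=np.sin(f),np.cos(f)
    A+= [[1,0,s2,sf,cf],[0,1,c2,cf,-sf]];B+=[r[i],z[i]]
x,res,rk,sv=np.linalg.lstsq(np.array(A),np.array(B),rcond=None);print(x,res,sv, np.array(A)@x-B)
"
```

```text
t 5.8167 pos [0.5584 0.2701 0.2153] F [-0.2  0.4  0.3] op 0.001 q [ 0.448  0.375  1.68  -0.     1.081  1.623]
xaxis yaw 0.3957 z [ 0.006  0.003 -1.   ]
tool delta [-0.1496  0.1545  0.0144]
[[ 0.008  0.104  1.959 -0.     1.079  1.183]
 [ 0.349  0.389  1.803 -0.     0.952  1.522]
 [ 0.347  0.514  1.851  0.     0.777  1.522]
 [ 0.347  0.519  1.852  0.     0.771  1.522]
 [ 0.454  0.439  1.72   0.002  0.977  1.626]
 [ 0.448  0.559  1.774  0.     0.809  1.623]
 [ 0.448  0.375  1.68  -0.     1.081  1.623]]
[[0.4671 0.2484]
 [0.5825 0.1585]
 [0.584  0.0694]
 [0.5842 0.0664]
 [0.6223 0.1597]
 [0.6181 0.0662]
 [0.6203 0.2153]] [3.141 3.145 3.142 3.142 3.136 3.143 3.135]
[-5.00978660e-05 -2.80323176e-02  5.74535804e-01  4.98360294e-01
  6.74366337e-02] [3.46027382e-06] [4.57147358 3.73410249 0.27756079 0.23765223 0.15680972] [-1.13693348e-04  2.73964897e-04  1.45723329e-03 -9.18742140e-06
 -3.22166127e-04  1.12194908e-04 -4.58437902e-04  1.16765967e-04
 -7.43132942e-04 -2.00945207e-04  4.48401928e-04 -1.43978424e-04
 -2.68204895e-04 -1.48814720e-04]
```

View pics/e1.png

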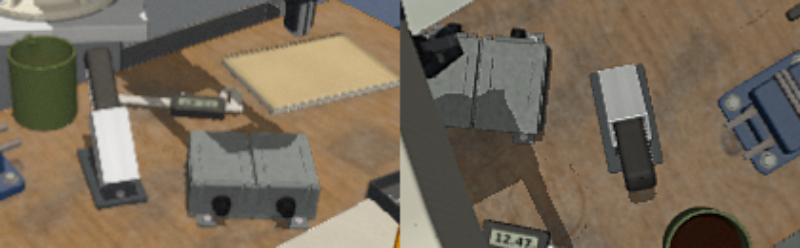

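Both covers are flat and shut in both views. Now the probe pose: I'll project the prediction from the stand into the pictures.

```bash
cat > pr.py <<'E'
from h import *
def model(o,yaw,gz=.102,gx=-.037):
    xs=np.array([np.cos(yaw),np.sin(yaw),0]);ys=np.array([-xs[1],xs[0],0]);zz=np.array([0,0,1.])
    g=np.array([*o,0])+xs*gx+zz*gz
    py=(-xs+zz)/2**.5;pz=(xs+zz)/2**.5;px=np.cross(py,pz)
    P=lambda x,y,z:g+px*x+py*(y-.033)+pz*(z-.013)
    return g,P,xs,ys
E
python3 - <<'E'
from pr import *
o=(.533,.0805);g,P,xs,ys=model(o,.178);print("grip",g)
out=[]
for n,tag,box in(("top","e",(280,170,140,110)),("side","a",(240,130,140,110))):
    im=ld(n,tag);x0,y0,w,h=box
    a=cv2.resize(im["image"][y0:y0+h,x0:x0+w,::-1].copy(),None,fx=2.8*1,fy=2.8,interpolation=cv2.INTER_CUBIC)
    def L(A,B,c):
        p=[(int((proj(im,X)[0]-x0)*2.8),int((proj(im,X)[1]-y0)*2.8)) for X in(A,B)];cv2.line(a,p[0],p[1],c,1)
    for z in(0,.026):
        L(P(-.015,.077,z),P(.015,.077,z),(0,0,255))
        for x in(-.015,.015): L(P(x,.077,z),P(x,.004,z),(0,255,255))
    b=lambda x,y:np.array([*o,.008])+xs*x+ys*y
    c=[b(-.055,-.03),b(-.055,.03),b(.055,.03),b(.055,-.03)]
    for i in range(4):L(c[i],c[(i+1)%4],(0,255,0))
    m=lambda y:np.array([*o,.094])-xs*.004+ys*y
    L(m(-.02),m(.02),(255,0,0));out.append(a)
cv2.imwrite("pics/f1.png",np.hstack(out))
E
```

```text
grip [0.49658461 0.07394872 0.102     ]
```

View pics/f1.png

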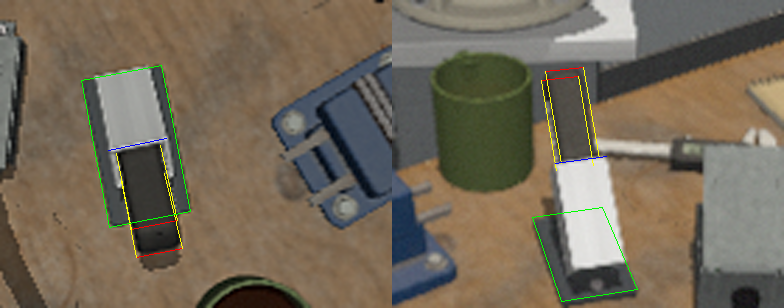

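Emit:
send_rows --increments '[0,0,-0.01,0,0,0.109,0,0,-0.01,0,0,0.109,0,0.02,0,0,-0.097,0,0,0.03,0,0,-0.097,0,0,0.03,0,0,-0.097,0,0,0.03,0,0,-0.098,0,0,0.03,0,0,-0.098,0,0,0.03,0,0,-0.098,0]' --grip -0.6 --force 70

```text
t: 6.58
eef_pos: [0.5865, 0.1006, 0.2308]
ee_rot: [2.945, 0.262, -0.898]
wrist_force: [0.3, 0.4, -0.5]
opening: 0.797
```

```bash
cat >> h.py <<'E'
xs=np.array([np.cos(.178),np.sin(.178),0]);ys=np.array([-xs[1],xs[0],0])
G=np.array([.4966,.0739,.102])
E
python3 -c "
from h import *
zt=-np.sin(.585)*xs-np.array([0,0,np.cos(.585)])
go(G-.088*zt)
R=Rn.from_rotvec(ctrl.read_state()['ee_rot']).as_matrix()
Rt=np.c_[np.cross(-ys,zt),-ys,zt];print(Rn.from_matrix(R.T@Rt).as_rotvec())
"
```

```text
t 6.5833 pos [0.5865 0.1006 0.2308] F [ 0.3  0.4 -0.5] op 0.797 q [ 0.169  0.65   1.319 -0.004  1.765  1.563]
xaxis yaw 0.178 z [-0.549 -0.098 -0.83 ]
tool delta [-0.0061  0.0104  0.0708]
[-8.41244748e-04  6.94057967e-03 -4.13393646e-05]
```

Emit:
send_rows --increments '[-0.006,0.0105,0.02,0,0.004,0,0,0,0.03,0,0,0,0,0,0.02,0,0,0,0,0,0,0,0,0,0,0,0,0,0,0]'

```text
t: 7.0
eef_pos: [0.5446, 0.0838, 0.1756]
ee_rot: [2.948, 0.263, -0.888]
wrist_force: [0.7, 0.6, -0.2]
opening: 0.801
```

```bash
python3 -c "
from h import *
zt=-np.sin(.585)*xs-np.array([0,0,np.cos(.585)])
go(G+.002*zt)
a=snap('wrist','g')['image'][:,:,::-1];im=snap('side','g');b=im['image'][100:260,240:440,::-1]
cv2.imwrite('pics/g1.png',cv2.resize(np.hstack([a,cv2.resize(b,(500,400))]),(798,280)))
"
```

```text
t 7.0 pos [0.5446 0.0838 0.1756] F [ 0.7  0.6 -0.2] op 0.801 q [ 0.157  0.635  1.476 -0.011  1.616  1.553]
xaxis yaw 0.1777 z [-0.544 -0.098 -0.834]
tool delta [-0.0002  0.0013  0.0904]
```

View pics/g1.png

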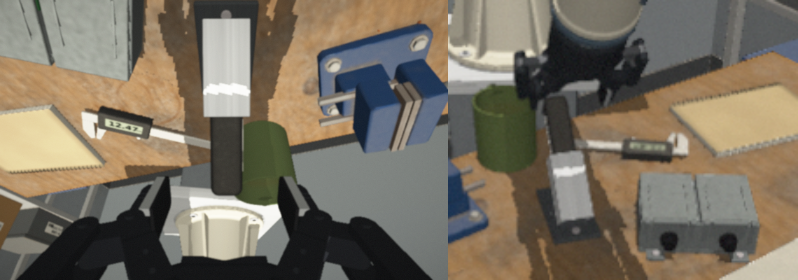

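The jaws straddle the probe: pads at about x=160 and 290, bar at x≈226. Both covers still look shut. Advance and grip.

Emit:
send_rows --increments '[0,0.001,0.025,0,0,0,0,0,0.025,0,0,0,0,0,0.02,0,0,0,0,0,0.015,0,0,0,0,0,0.005,0,0,0,0,0,0,0,0,0]'

```text
t: 7.6
eef_pos: [0.4975, 0.0746, 0.102]
ee_rot: [2.95, 0.264, -0.882]
wrist_force: [0.3, 0.4, -0.0]
opening: 0.805
```

```bash
python3 -c "
from h import *
zt=-np.sin(.585)*xs-np.array([0,0,np.cos(.585)])
go(G+.002*zt)
a=snap('wrist','i')['image'][:,:,::-1];im=snap('side','i');b=im['image'][100:260,240:440,::-1]
cv2.imwrite('pics/i1.png',cv2.resize(np.hstack([a,cv2.resize(b,(500,400))]),(798,280)))
"
```

```text
t 7.6 pos [0.4975 0.0746 0.102 ] F [ 0.3  0.4 -0. ] op 0.805 q [ 0.154  0.659  1.629 -0.013  1.435  1.553]
xaxis yaw 0.1782 z [-0.54  -0.097 -0.836]
tool delta [-0.0009  0.0005  0.0025]
```

View pics/i1.png

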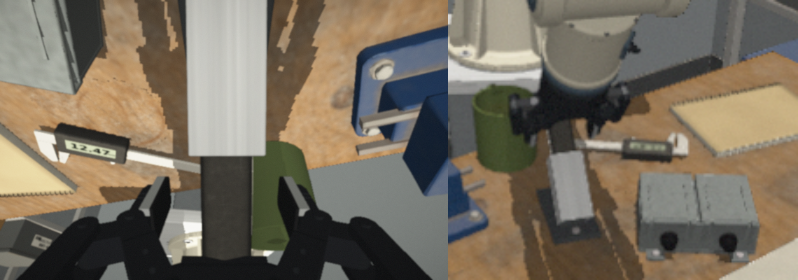

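Emit:
send_rows --increments '[0,0,0.002,0,0,0,0,0,0,0,0,0,0,0,0,0,0,0,0,0,0,0,0,0,0,0,0,0,0,0,0,0,0,0,0,0]' --grip 1 --force 70

```text
t: 8.2
eef_pos: [0.4969, 0.0742, 0.1008]
ee_rot: [2.951, 0.263, -0.88]
wrist_force: [2.0, -0.5, 5.7]
opening: 0.343
```

```bash
python3 -c "
from h import *
s=ctrl.read_state();print(s['torque'])
u=(-xs+np.array([0,0,1]))/2**.5
go(s['eef_pos']+.1*u)
"
```

```text
[-0.07141394 -0.20087695  0.03180485]
t 8.2 pos [0.4969 0.0742 0.1008] F [ 2.  -0.5  5.7] op 0.343 q [ 0.154  0.659  1.632 -0.013  1.43   1.553]
xaxis yaw 0.1778 z [-0.539 -0.097 -0.837]
tool delta [-0.0979  0.     -0.0204]
```

Emit:
send_rows --increments '[-0.005,0,-0.001,0,0,0,-0.005,0,-0.001,0,0,0,-0.01,0,-0.002,0,0,0,-0.01,0,-0.002,0,0,0,0,0,0,0,0,0]'

```text
t: 8.62
eef_pos: [0.4747, 0.0703, 0.1229]
ee_rot: [2.951, 0.263, -0.88]
wrist_force: [2.1, 0.1, 4.6]
opening: 0.339
```

```bash
python3 -c "
from h import *
s=ctrl.read_state();print(s['torque'])
u=(-xs+np.array([0,0,1]))/2**.5
print(((s['eef_pos']-[0.4969,0.0742,0.1008])@np.c_[u,ys,(xs+[0,0,1])/2**.5]).round(4))
go(None)
a=snap('wrist','j')['image'][:,:,::-1];im=snap('side','j');b=im['image'][100:260,240:440,::-1]
cv2.imwrite('pics/j1.png',cv2.resize(np.hstack([a,cv2.resize(b,(500,400))]),(798,280)))
"
```

```text
[ 0.01384289 -0.3781253   0.00465192]
[ 0.0316  0.0001 -0.0003]
t 8.6167 pos [0.4747 0.0703 0.1229] F [2.1 0.1 4.6] op 0.339 q [ 0.153  0.602  1.68  -0.014  1.439  1.552]
xaxis yaw 0.1777 z [-0.539 -0.097 -0.837]
```

View pics/j1.png

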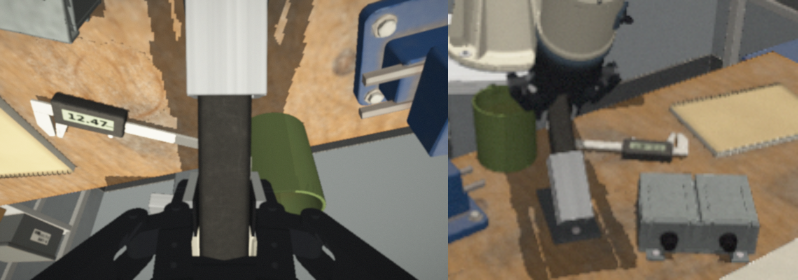

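Emit:
send_rows --increments '[-0.012,0,-0.003,0,0,0,-0.012,0,-0.003,0,0,0,-0.012,0,-0.003,0,0,0,-0.012,0,-0.003,0,0,0,-0.012,0,-0.003,0,0,0,-0.012,0,-0.003,0,0,0,-0.012,0,-0.003,0,0,0,0,0,0,0,0,0]'

```text
t: 9.38
eef_pos: [0.4158, 0.0597, 0.1872]
ee_rot: [2.951, 0.263, -0.881]
wrist_force: [0.2, 0.3, -1.4]
opening: 0.341
```

```bash
python3 -c "
from h import *
s=ctrl.read_state();print(s['torque'])
u=(-xs+np.array([0,0,1]))/2**.5
print(((s['eef_pos']-[0.4969,0.0742,0.1008])@np.c_[u,ys,(xs+[0,0,1])/2**.5]).round(4))
go(None)
a=snap('wrist','k')['image'][:,:,::-1];im=snap('side','k');b=im['image'][100:260,240:440,::-1]
cv2.imwrite('pics/k1.png',cv2.resize(np.hstack([a,cv2.resize(b,(500,400))]),(798,280)))
"
```

```text
[ 0.07492697 -0.41303545  0.01094168]
[1.193e-01 1.000e-04 2.900e-03]
t 9.3833 pos [0.4158 0.0597 0.1872] F [ 0.2  0.3 -1.4] op 0.341 q [ 0.151  0.442  1.786 -0.015  1.495  1.549]
xaxis yaw 0.1778 z [-0.54  -0.097 -0.836]
```

View pics/k1.png

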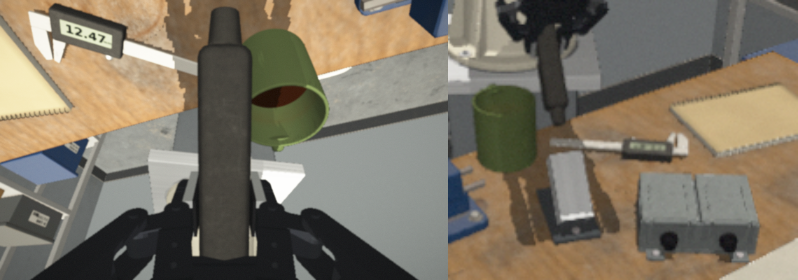

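The probe is clear of the sleeve and held along its length between the pads, nose at about (223,15) in the wrist half. Now level it.

Emit:
send_rows --increments '[0,0,-0.01,0,0.098,0,0,0,-0.01,0,0.098,0,0,0,-0.01,0,0.098,0,0,0,-0.005,0,0.098,0,0,0,0,0,0.098,0,0,0,0,0,0.098,0,0,0,0,0,0.098,0,0,0,0,0,0.099,0]'

```text
t: 10.15
eef_pos: [0.4322, 0.0627, 0.2168]
ee_rot: [-3.094, -0.276, -0.324]
wrist_force: [0.3, -0.4, -2.4]
opening: 0.34
```

```bash
python3 -c "
from h import *
s=ctrl.read_state()
C=np.array([.572,.234]);t=np.array([*(C-.110*xs[:2]),.165]);print(t)
go(t)
a=snap('wrist','l')['image'][:,:,::-1];im=snap('side','l');b=im['image'][20:260,240:440,::-1]
cv2.imwrite('pics/l1.png',cv2.resize(np.hstack([a,cv2.resize(b,(333,400))]),(798,328)))
"
```

```text
[0.46373802 0.21452323 0.165     ]
t 10.15 pos [0.4322 0.0627 0.2168] F [ 0.3 -0.4 -2.4] op 0.34 q [ 0.134 -0.011  2.18   0.013  0.765  1.518]
xaxis yaw 0.1778 z [ 0.204  0.037 -0.978]
tool delta [ 0.0459 -0.1439  0.0627]
```

View pics/l1.png

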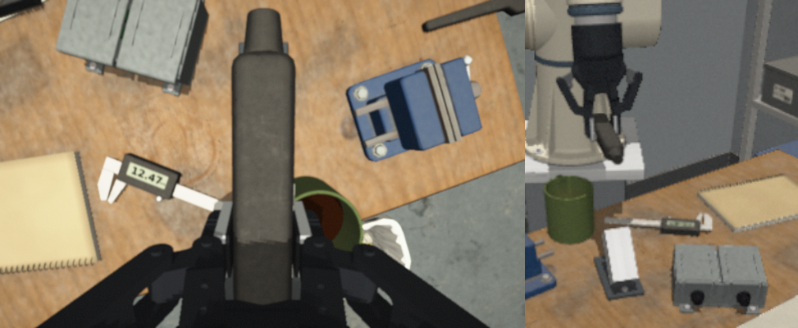

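The probe lies along the tool's x axis, its nose at about (263,15) in the wrist picture. Moving over to the housing.

Emit:
send_rows --increments '[0.008,-0.024,0.005,0,0,0,0.008,-0.024,0.01,0,0,0,0.008,-0.024,0.01,0,0,0,0.008,-0.024,0.01,0,0,0,0.007,-0.024,0.01,0,0,0,0.007,-0.024,0.01,0,0,0,0,0,0,0,0,0,0,0,0,0,0,0]'

```text
t: 10.92
eef_pos: [0.4623, 0.2155, 0.171]
ee_rot: [-3.097, -0.279, -0.31]
wrist_force: [-0.0, -0.2, -1.6]
opening: 0.341
```

```bash
python3 -c "
from h import *
C=np.array([.572,.234]);t=np.array([*(C-.110*xs[:2]),.165])
go(t)
A=snap('top','m');B=snap('side','m');W=snap('wrist','m')
a=A['image'][120:280,140:380,::-1];b=B['image'][40:260,280:480,::-1]
cv2.imwrite('pics/m1.png',np.hstack([cv2.resize(a,None,fx=2,fy=2),cv2.resize(b,(290,320))]))
cv2.imwrite('pics/m2.png',W['image'][:,:,::-1])
"
```

```text
t 10.9167 pos [0.4623 0.2155 0.171 ] F [-0.  -0.2 -1.6] op 0.341 q [ 0.471  0.188  2.079 -0.092  0.686  1.928]
xaxis yaw 0.1801 z [ 0.195  0.034 -0.98 ]
tool delta [0.0001 0.0013 0.0061]
```

View pics/m1.png

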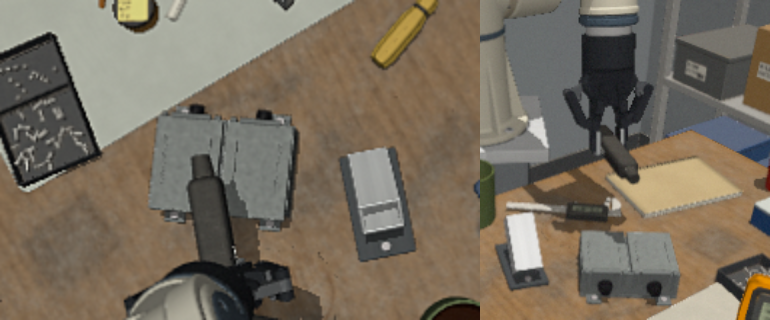

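View pics/m2.png

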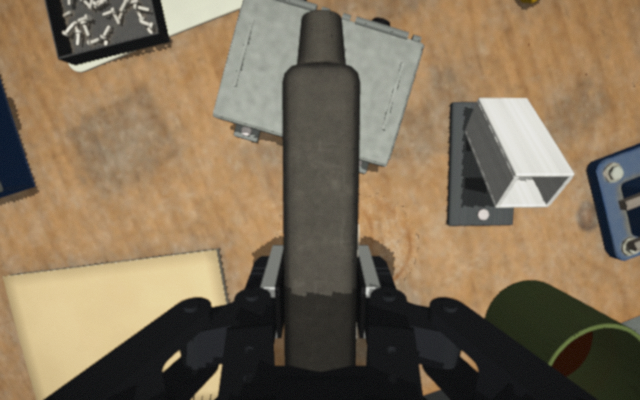

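```bash
python3 -c "
from h import *
A=ld('top','m');B=ld('side','m')
n=tri(ray(A,241,198),ray(B,385,162));print('nose',n, proj(A,n),proj(B,n))
c=np.array([onz(A,140+u/2,120+v/2,.05) for u,v in((163,112),(297,120),(289,226),(152,212))]);print(c.round(3),c.mean(0))
b=np.array([onz(B,280+(u-480)/1.45,40+v/1.4545,.05) for u,v in((581,234),(673,233),(678,272),(581,271))]);print(b.round(3),b.mean(0))
b=B['image'][100:200,330:430,::-1];cv2.imwrite('pics/n1.png',cv2.resize(b,(600,600),interpolation=cv2.INTER_CUBIC))
s=ctrl.read_state();R=Rn.from_rotvec(s['ee_rot']).as_matrix();d=R@[.979,0,.204];print('probe dir',d,'nose pred',s['eef_pos']+.110*d)
p=s['eef_pos']
for im,nm in((A,'top'),(B,'side')): print(nm,proj(im,p),proj(im,p+.110*d))
"
```

```text
nose [0.56711346 0.23135505 0.17172179] [241.5788961  198.09115853] [385.51634873 161.93821195]
[[0.626 0.294 0.05 ]
 [0.616 0.159 0.05 ]
 [0.51  0.168 0.05 ]
 [0.525 0.304 0.05 ]] [0.5692223  0.23136927 0.05      ]
[[0.524 0.173 0.05 ]
 [0.53  0.314 0.05 ]
 [0.624 0.296 0.05 ]
 [0.613 0.16  0.05 ]] [0.57263771 0.23590195 0.05      ]
probe dir [ 0.98433792  0.17642036 -0.00342146] nose pred [0.57028409 0.23321753 0.17146043]
top [251.54538757 258.98520929] [240.55136908 196.30519351]
side [367.4472334  137.89762249] [386.77626324 162.83701817]
```

View pics/n1.png

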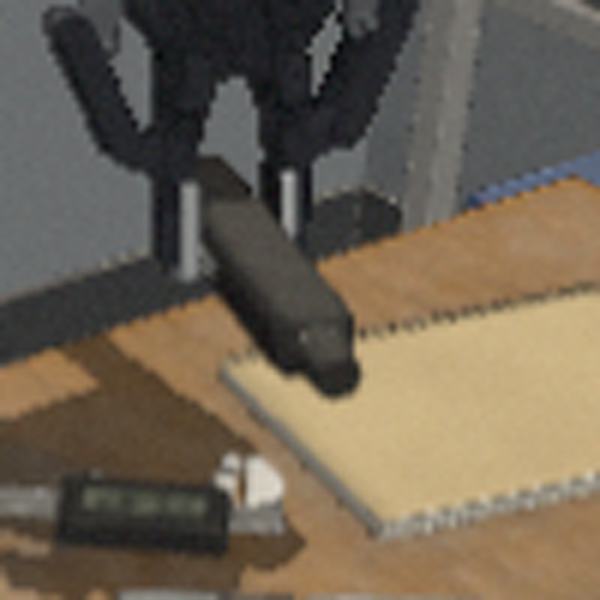

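Nose found at about (0.567, 0.231, 0.172), level with the grip point and within about 5 mm of the housing's middle. Settle, check again, and hand in.

Emit:
send_rows --increments '[0,0,0,0,0,0,0,0,0,0,0,0,0,0,0,0,0,0,0,0,0,0,0,0,0,0,0,0,0,0,0,0,0,0,0,0,0,0,0,0,0,0,0,0,0,0,0,0]'

```text
t: 11.73
eef_pos: [0.4619, 0.2143, 0.1721]
ee_rot: [-3.095, -0.276, -0.317]
wrist_force: [0.9, 0.1, -2.2]
opening: 0.338
```

```bash
python3 -c "
from h import *
go(None);print(ctrl.read_state()['joint_vel'])
A=snap('top','o');M=ld('top','m');print('pix diff vs 1s ago',np.abs(A['image'].astype(int)-M['image']).max(2)[120:280,140:380].__gt__(25).sum())
S=snap('side','o');M=ld('side','a')
cv2.imwrite('pics/o1.png',cv2.resize(np.hstack([S['image'][100:270,220:440,::-1],A['image'][160:330,200:420,::-1]]),(800,310)))
"
```

```text
t 11.7333 pos [0.4619 0.2143 0.1721] F [ 0.9  0.1 -2.2] op 0.338 q [ 0.469  0.183  2.083 -0.092  0.682  1.928]
xaxis yaw 0.1778 z [ 0.199  0.036 -0.979]
[2.80529623e-03 6.63930603e-04 1.05337719e-03 5.94011423e-04
 2.51112882e-05 1.09942642e-03]
pix diff vs 1s ago 660
```

View pics/o1.png

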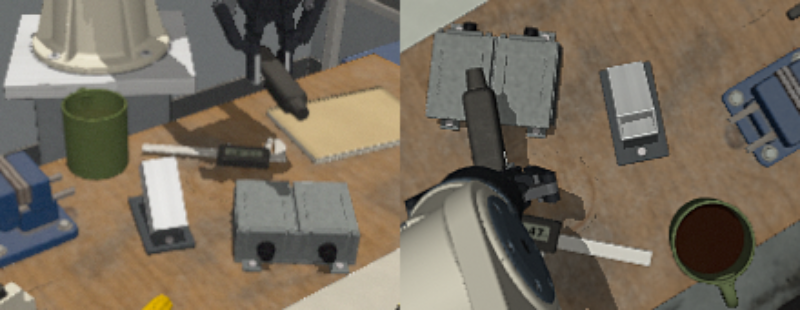

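Everything is in place: covers flat, probe held level over the housing, mug and calliper not moved, joints still.

```bash
python3 -c "
from station import ctrl
print(ctrl.close_job())"
```

```text
the job is handed in; nothing more can be done
None
```

I pressed both covers shut, drew the probe from its stand, levelled it over the housing and handed the job in at about 12 s on the robot's clock. It reported no verdict.

- **Covers:** I pressed each with closed fingers, to more than 16 N on the right and 22 N on the left. After I lifted off, both lay flat in the pictures and still did in the last ones.
- **Probe:** the nose came out at about (0.567, 0.231, 0.172) across two views, against (0.570, 0.233, 0.171) from the arm's pose. That is within about 5 mm sideways of the housing's middle, about 120 mm above the covers, and level to within about 0.01 rad by the arm's pose.
- **Hold:** the opening read 0.34 (about 29 mm, against the 30 mm bar), and the wrist carried about 2 N, roughly the probe's weight. Joint speeds were below 0.003 rad/s, with nothing near the probe.
- **Bystanders:** the mug and calliper look unmoved in the last pictures. I did not measure the relay, but the arm never went near it.
- **Disagreements:** the probe could have slipped slightly in the grip, since pose and triangulation differ by 3–4 mm. A top picture compared with one taken 0.8 s earlier differed in 660 pixels. That agrees with the arm settling 1–2 mm between the two, but I did not compare again after it stopped.

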